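# Bayonet fuse carrier: push, quarter turn and hold for metering

### The job

Take the fuse carrier with the straight bar grip out of the wooden parts block and fit it to the empty fuse holder on top of the bench supply: lower its fuse in with the two pins in the holder's slots, press it right home against the spring until the collar is down on the holder, and turn it a quarter turn clockwise, as far as it goes. Finish still gripping it there, bearing down so that the collar stays down on the holder and the fuse can be metered. Leave everything else on the bench where it is.

Things in the scene. Friction and masses are not known exactly. Their poses are not given: they have to be found in the camera images.
- fuse_carrier: the fuse carrier to fit: black plastic, about 45 g, upright in one of the block's three holes, told from its neighbours by its straight bar grip. Origin: centre of the underside of its round collar (28 mm across, 4 mm thick, resting on the block's top); x along the bar and pins, z up along its axis. The same after half a turn.
- carrier_grip (a point): middle of the carrier's bar grip, 15 mm above the collar's underside. The bar is 27 mm long (x), 10 mm thick (y) and 22 mm high, its top 26 mm above the collar's underside.
- carrier_pins (a point): midpoint between the carrier's two round brass bayonet pins, 11.5 mm below the collar's underside; they stick out along +x and -x, parallel to the bar, 5 mm thick, 22 mm over their ends. The barrel is 16 mm across down to 17 mm below the collar and tapers to 11.6 mm at 28 mm; below it the cartridge fuse, 10.3 mm across, ends 42 mm below the collar.
- holder_mouth (a point): the empty fuse holder's mouth: centre of its bezel's flat top, 89 mm above the work surface (4 mm above the supply's top panel); z up. Black bezel 37 mm across around a pale ring with a round bore 18.5 mm across. Two slots for the pins, 7.5 mm wide, run down through the ring along +x and -x, a white tick on the bezel at each.
- fuse_holder: the empty fuse holder, fixed, same frame as holder_mouth. Its ring is 7 mm deep: the pins turn only below it, with the collar within 2 mm of the bezel (collar on bezel: hard stop). They turn only clockwise seen from above, to a firm stop at about 92 degrees. There the ring has 1.5 mm pockets: if eased up or let go, the spring lifts the collar about 4 mm off the bezel.
- spring_contact (a joint): sprung brass contact deep in the empty holder that the fuse's end presses down: 0 free, about 0.008 m with the collar on the bezel. The fuse meets it with the collar 8 mm above the bezel, at 4 N, rising by 0.7 N per mm to about 9.6 N fully home.
- bench_supply: the low bench supply, fixed, grey metal case 184 mm (x) by 234 mm (y), top panel 85 mm high; origin under its centre, front to -x. On the panel two fuse holders 80 mm apart across y, 40 mm in front of the centre line, either of them the empty one (its slots along the supply's x); behind them terminals up to 104 mm high, a meter and a rocker switch.
- filled_holder: the other fuse holder, with a carrier of the same kind already fitted, its bar across; fixed. Origin: centre of its bezel's top; its bar grip's top is 30 mm above that.
- parts_block: wooden block 190 mm (x) by 56 mm (y), 46 mm high, fixed; origin under its centre. Three holes 25 mm across, 44.5 mm deep, at x = -56, 0 and 56 mm, with the three fittings standing in them in any order, up to 26 mm above its top.
- round_carrier: bystander in the block: a smaller fuse carrier with a round tapered knob 20 mm across, 18 mm high above the block; origin at the underside of its collar.
- blank_plug: bystander in the block: a flat blanking plug 31 mm across with a screwdriver slot, 8 mm high above the block; origin at the underside of its collar.
- multimeter: bystander: hand-held multimeter lying on its back, 165 by 82 by 48 mm (x, y, z); origin under its centre.
- phone: bystander: phone lying flat, 74 by 150 by 8 mm (x, y, z); origin under its centre.
- screwdriver: bystander: screwdriver 170 mm long lying along its x; origin under its middle.
- solder_reel: bystander: solder reel 54 mm across, 38 mm high, standing on its flange; origin under its centre.
- flux_bottle: bystander: small white bottle 36 mm across, 85 mm high; origin under its centre.
- screw_dish: bystander: open aluminium dish 90 by 70 by 16 mm (x, y, z) with screws; origin under its centre.
Things that resemble listed ones, but are neither listed nor needed, are in the scene too. What is shaped like the fuse_carrier but green, purple or red is not meant.

How it is judged:
By the outcome, as a careful person would: the job done as asked, in the order asked, and still so for the second after the job is handed in, while the arm keeps its last pose, push and grip.
It also fails if it takes over 48 s, if anything falls off the work surface, if the arm or the gripper's body presses on something with over 40 N, if the wrist force passes 120 N, or if a joint passes its speed limit or range.

### The arm

A 6-joint arm with a two-finger parallel gripper is mounted at the origin on the work surface. World frame = base frame: x ahead of the robot, y to its left, z up, the work surface at z = 0. Lengths are in m, angles in rad, forces in N, time in s.
With the tool pointing down it reaches from about 0.275 to 0.775 m from the base axis. Payload 14.6 kg.
Tool frame: the origin (TCP) lies between the finger pads; the fingertips stand 22 mm ahead of it and the grasp point (between the pads) lies 3 mm ahead of it; z points along the fingers, x is the direction in which the jaws open and shut, and the axes are right-handed (so a half turn about z gives the same grasp; the last joint's range is limited). The gripper opens to 85 mm and grips with 20 to 120 N. Pads are 22 mm wide; open, the fingers measure 114 mm over their backs; the gripper's body (76 mm by 85 mm) begins 54 mm behind the grasp point. The pads swing forward as they close: fully open they stand 13 mm farther back than shut.
Start: joints at [-1.257, 0.263, -0.048, 1.259, 0, 1.415], TCP at [0.237, -0.468, 0.253] pointing down, gripper open.
Joint ranges: [-2.65, 2.65], [-0.89, 1.7], [-1.18, 1.37], [-2.13, 2.11], [-1.35, 1.29], [-3.14, 3.14]. Speed limits (rad/s): [1.89, 1.89, 2.57, 2.79, 3.14, 3.14].

### API

Orientations are given as a unit quaternion [x, y, z, w].
In Python, from bench import ctrl gives the robot as it stands. The module is installed in compiled form; this text tells all that it offers.
- The arm moves only by the tool send_rows, never from a script. Its argument "commands" is text: rows parted by semicolons, each of 7 numbers parted by spaces: the shift along the world's x, y, z in cm, then the turn, a rotation vector about the world's x, y, z in degrees, then the closure, from 0 (fully open) to 1 (shut). In form: tx ty tz rx ry rz fingers; .... A call has 1 to 10 rows; each row is the pose to reach, as a shift and turn from the pose commanded when the call began; what a row does not reach only later rows make up. A row lasts 1/8 s, in which the tool goes at most 62.5 mm and 10.7 degrees, less where a joint would pass 70% of its speed; a pose out of reach is approached as far as the arm can. A call with a gripper value outside its range is refused whole. The fingers move at their own pace and stop on an object; "force" is the grip in N (left out, the last holds). Time passes only in rows, so rows that repeat a pose let the fingers close. It gives the time, the measured TCP pose, the force and the opening at its end, in the units of the state.
- ctrl.sense(): the state, without advancing time (a new reading comes with each control period).
- ctrl.snapshot(name): name is "scene" or "side" or "wrist"; returns a dict with "img" (384x512x3 uint8, red, green, blue), "fx", "fy", "cx", "cy" (pixels), "world_from_camera" (4x4, takes a point from camera to world coordinates); the wrist camera has in their place "mount" (4x4, takes a point from camera to tool coordinates, whose origin is the TCP and whose axes are the tool frame's). Camera axes: x right, y up, looking along -z (the intrinsics and any distortion apply to the point x, -y, -z); pixel columns grow to the right and rows downward; lengths in m; the calibration is good to about 2 mm. A picture is of the moment at which its call begins: read the wrist's pose just before it. There is no depth.
- ctrl.hand_in(): hands the job in, once; it reports no verdict.
The state is a dict: "time_s": time; "joints": joint angles; "joint_velocities": joint speeds; "effort": joint torques, N m; "tool_pos": TCP position; "eef_rot": TCP orientation; "contact_force": force on the tool from outside, world axes, zero at the start; "torque": the same for the moment, N m; "width": opening from 0.0 (shut) to 1.0 (fully open).
Only numpy, scipy, OpenCV 4.12 (cv2) and the standard library are available. Lean on these libraries where they do the work, as an engineer would, in place of code of your own. Each camera call takes 0.05 s, during which the arm holds its last target. There are 200 camera calls.

## Working session

There is one attempt and no reset: what is moved stays moved. The work goes in short steps, Python scripts to look and compute and a tool call to move; the robot and the scene stay as the last step left them, time stands still between calls to the robot, and variables do not carry over. Pictures are saved under pics/ and viewed, about 8 in all and at most 12, crops included, and the job is handed in when it is done.

Besides the shell and the picture viewer there is one more tool, called after "Emit:" as a command line: name --argument value ..., lists and objects as JSON in quotes. send_rows: Moves the arm, as the interface text tells. Its arguments: {"type":"object","properties":{"commands":{"type":"string"},"force":{"type":"number"}},"required":["commands"]}

```bash
mkdir -p pics
cat > h.py <<'E'
import numpy as np, cv2
from bench import ctrl
from scipy.spatial.transform import Rotation as R
def snap(n,f):
    s=ctrl.sense(); d=ctrl.snapshot(n)
    if 'world_from_camera' not in d:
        T=np.eye(4); T[:3,:3]=R.from_quat(s['eef_rot']).as_matrix(); T[:3,3]=s['tool_pos']
        d['world_from_camera']=T@d['mount']
    cv2.imwrite('pics/'+f+'.png',d['img'][:,:,::-1]); np.savez('pics/'+f+'.npz',**{k:np.array(v) for k,v in d.items()})
    return d
def load(f): return dict(np.load('pics/'+f+'.npz',allow_pickle=True))
def px2w(d,u,v,z):
    T=d['world_from_camera']; r=T[:3,:3]@np.array([(u-d['cx'])/d['fx'],-(v-d['cy'])/d['fy'],-1]); o=T[:3,3]
    return o+r*(z-o[2])/r[2]
def w2px(d,p):
    q=np.linalg.inv(d['world_from_camera'])@np.append(p,1); return np.array([d['cx']-d['fx']*q[0]/q[2], d['cy']+d['fy']*q[1]/q[2]])
E
python3 - <<'E'
from h import *
for n in('scene','side','wrist'):
    d=snap(n,n+'0'); print(n,[k for k in d],d['fx'],d['world_from_camera'].round(3).tolist())
print(ctrl.sense())
a=cv2.imread('pics/scene0.png');b=cv2.imread('pics/side0.png')
cv2.imwrite('pics/both.png',cv2.resize(np.vstack([a,b]),(400,600)))
E
```

```text
scene ['img', 'fx', 'fy', 'cx', 'cy', 'world_from_camera'] 426.12167892433234 [[0.171, -0.673, 0.72, 1.35], [0.985, 0.111, -0.131, -0.143], [0.009, 0.732, 0.682, 0.88], [0.0, 0.0, 0.0, 1.0]]
side ['img', 'fx', 'fy', 'cx', 'cy', 'world_from_camera'] 375.0376255577804 [[0.993, 0.063, -0.098, 0.408], [-0.117, 0.587, -0.801, -0.86], [0.007, 0.807, 0.591, 0.709], [0.0, 0.0, 0.0, 1.0]]
wrist ['img', 'fx', 'fy', 'cx', 'cy', 'mount', 'world_from_camera'] 268.8175448581197 [[0.452, 0.861, 0.234, 0.295], [-0.892, 0.436, 0.118, -0.438], [-0.0, -0.262, 0.965, 0.373], [0.0, 0.0, 0.0, 1.0]]
{'time_s': 0.15, 'joints': array([-1.25729461e+00,  2.63445613e-01, -4.87588241e-02,  1.25938606e+00,
        2.33394054e-05,  1.41551141e+00]), 'joint_velocities': array([-0.00036893, -0.00197615,  0.00111308,  0.00129871, -0.00015245,
        0.00032855]), 'effort': array([ 2.78345411e-03, -6.37822938e+01,  3.84648979e+01,  1.05373585e-02,
       -6.17030651e-05,  9.10365628e-06]), 'tool_pos': array([ 0.23715198, -0.46819351,  0.25293054]), 'eef_rot': array([ 8.51998802e-01, -5.23543583e-01, -2.94518753e-04, -2.66592535e-04]), 'contact_force': array([-0.87247924, -0.4863753 ,  0.27391874]), 'torque': array([ 0.03764127, -0.06324785, -0.01168545]), 'width': 0.9974969402236685}
```

View pics/scene0.png

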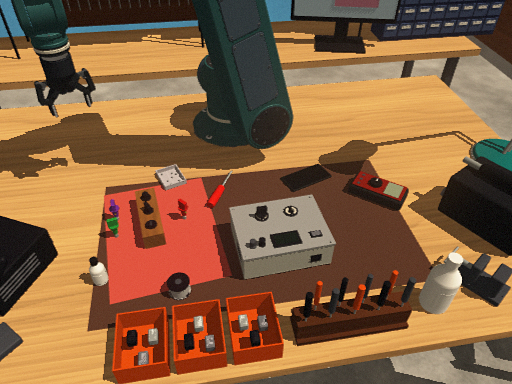

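View pics/side0.png

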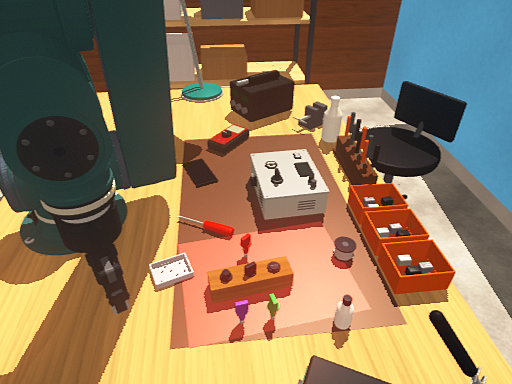

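The overview shows the parts block at scene (148,217) and side (250,278), and the supply at scene (282,235). Its two holders are near scene (262,213) and (291,210). The candidates are the three fittings in the block; the green, purple and red lookalikes stand outside it. Next I'll enlarge the block and the supply.

Run:
```python
from h import *
a=cv2.imread('pics/scene0.png');b=cv2.imread('pics/side0.png')
f=lambda i,u,v,w,h:cv2.resize(i[v:v+h,u:u+w],(400,300),interpolation=cv2.INTER_CUBIC)
cv2.imwrite('pics/c1.png',np.vstack([np.hstack([f(a,110,178,80,60+0),f(a,228,190,80,60)]),np.hstack([f(b,205,250,100,75),f(b,250,150,80,60)])]))
```

```text
(no output)
```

View pics/c1.png

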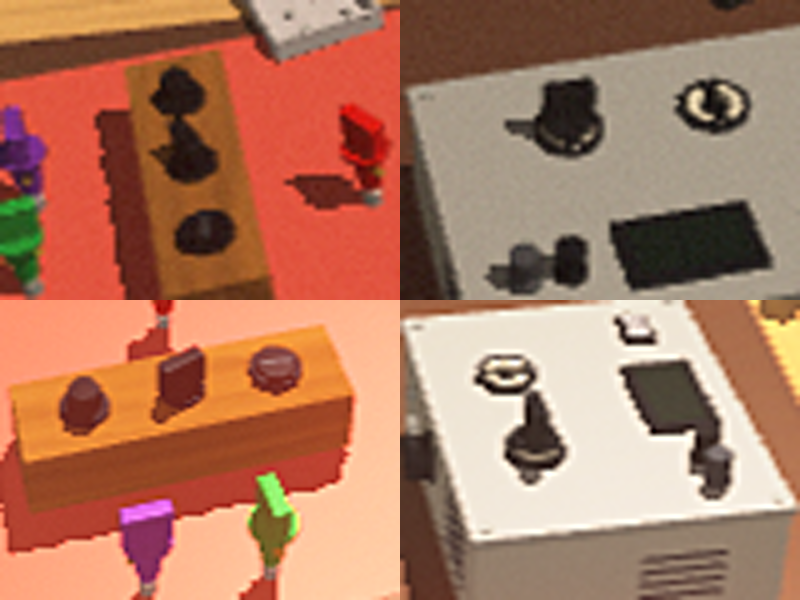

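The three fittings in the block:
- **Middle hole, side (250,269) / scene (148,208):** a tall flat bar, so this is the fuse_carrier.
- **Side (226,275):** a tapered knob, the round_carrier.
- **Side (273,268):** flat with a slot, the blank_plug.

The empty holder, with the pale ring, is at scene (291,211) / side (271,165). The other holder carries a bar.

Run:
```python
from h import *
a=load('scene0');b=load('side0')
P=lambda *x:print(*[px2w(*y).round(3) for y in x])
P((a,291,211,.089),(b,271,164.8,.089))          # mouth
P((a,262.5,216,.089),(b,257,180,.089))    # filled
P((a,151,224.5,.052),(b,273.5,268,.052))   # plug
P((a,145.5,197,.055),(b,226,277,.055)) # round
P((a,147.5,209.5,.050),(b,250.5,269,.061)) #bar
# supply front panel edge corners in scene crop: (410,90),(? )
P((a,230,208.5,.085),(b,251.5,153,.085),(b,267,198,.085))
# mouth slot ticks & bar top ends (side)
P((b,245.5,264,.072),(b,256,262,.072))
```

```text
[0.578 0.088 0.089] [0.572 0.08  0.089]
[0.584 0.011 0.089] [0.52  0.006 0.089]
[ 0.531 -0.281  0.052] [ 0.522 -0.291  0.052]
[ 0.422 -0.297  0.055] [ 0.413 -0.307  0.055]
[ 0.469 -0.291  0.05 ] [ 0.469 -0.296  0.061]
[ 0.538 -0.069  0.085] [0.521 0.161 0.085] [ 0.537 -0.075  0.085]
[ 0.458 -0.29   0.072] [ 0.482 -0.286  0.072]
```

Emit:
send_rows --commands "4.5 3.5 0 0 0 10 0;9 7 0 0 0 20 0;13.5 10.5 0 0 0 30 0;18 14 0 0 0 40 0;23.6 17.5 0 0 0 50 0;23.6 17.5 -2 0 0 60 0;23.6 17.5 -3 0 0 70 0;23.6 17.5 -3 0 0 80 0;23.6 17.5 -3 0 0 90 0;23.6 17.5 -3 0 0 100 0"

```text
time_s: 1.4
tool_pos: [0.4731, -0.2932, 0.223]
eef_rot: [0.948, 0.319, -0.0, -0.0]
contact_force: [-0.5, -0.4, 0.2]
width: 1.003
```

Emit:
send_rows --commands "0 0 0 0 0 10 0;0 0 0 0 0 20 0;0 0 0 0 0 30 0;0 0 0 0 0 40 0;0 0 0 0 0 50 0;0 0 0 0 0 62 0;0 0 0 0 0 62 0;0 0 0 0 0 62 0"

```text
time_s: 2.4
tool_pos: [0.4732, -0.2933, 0.2232]
eef_rot: [0.652, 0.758, 0.0, -0.0]
contact_force: [0.5, -0.4, -0.4]
width: 1.0
```

Run:
```python
from h import *
s=ctrl.sense(); print(s['time_s'],s['tool_pos'],R.from_quat(s['eef_rot']).as_matrix()[:,0].round(3),s['joints'].round(2))
d=snap('wrist','w1'); print(w2px(d,[.473,-.293,.05]))
```

```text
2.4 [ 0.47318112 -0.29331583  0.22316445] [-0.15   0.989  0.   ] [-0.7   0.33 -0.04  1.21  0.   -0.85]
[257.02673356 180.51058241]
```

View pics/w1.png

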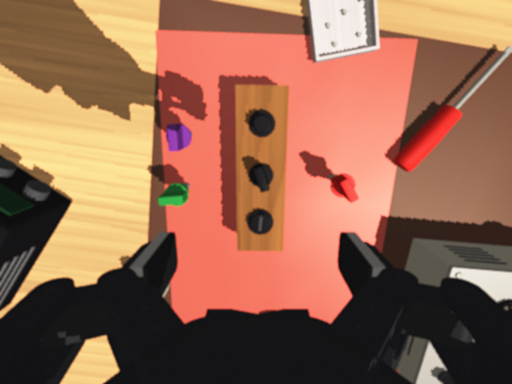

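The wrist view shows the block upright at columns 236-288 and rows 86-250. The carrier is at about (261,176) with its bar tilted, the round knob is at (262,124) and the slotted plug at (260,221). I'll enlarge this to get the bar's yaw.

Run:
```python
from h import *
a=cv2.imread('pics/w1.png')
c=cv2.resize(a[145:205,230:290],(600,600),interpolation=cv2.INTER_CUBIC)
c=np.clip(c.astype(float)*2.2,0,255).astype(np.uint8)
cv2.imwrite('pics/c2.png',c)
d=load('w1')
for p in[(261,124),(260.5,221)]: print(px2w(d,*p,.052).round(4))
```

```text
[ 0.4116 -0.2981  0.052 ]
[ 0.5195 -0.2818  0.052 ]
```

View pics/c2.png

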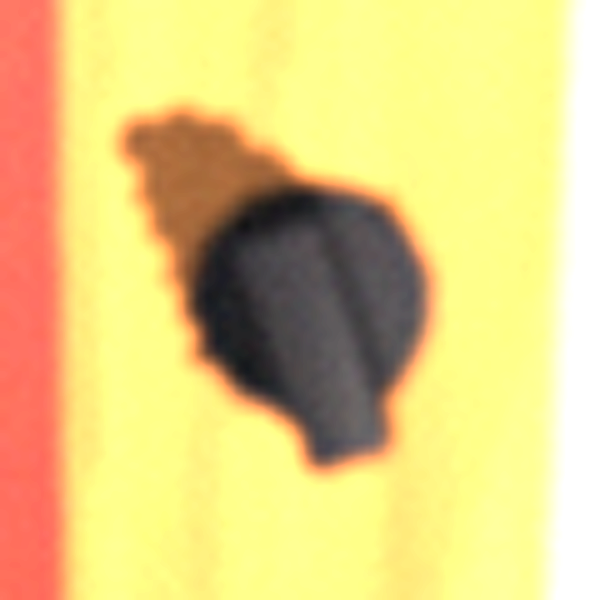

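Run:
```python
from h import *
d=load('w1')
c=px2w(d,261.1,174.7,.050); p=px2w(d,257.6,168.3,.072); q=px2w(d,265,190.3,.072)
v=q-p; print(c,p,q,(p+q)/2,np.linalg.norm(v),np.degrees(np.arctan2(v[1],v[0])))
```

```text
[ 0.46575514 -0.28951225  0.05      ] [ 0.45522638 -0.29509444  0.072     ] [ 0.47712195 -0.28391544  0.072     ] [ 0.46617417 -0.28950494  0.072     ] 0.024584259159993918 27.047035092526443
```

Emit:
send_rows --commands "-0.7 0.4 0 0 0 9 0.55;-0.7 0.4 -4 0 0 18.4 0.55;-0.7 0.4 -8 0 0 18.4 0.55;-0.7 0.4 -11 0 0 18.4 0.55;-0.7 0.4 -13 0 0 18.4 0.55;-0.7 0.4 -14 0 0 18.4 0.55;-0.7 0.4 -14.8 0 0 18.4 0.55;-0.7 0.4 -14.8 0 0 18.4 0.55" --force 70

```text
time_s: 3.45
tool_pos: [0.4662, -0.2894, 0.0753]
eef_rot: [0.521, 0.854, 0.0, -0.0]
contact_force: [-0.6, -0.2, -0.2]
width: 0.452
```

Run:
```python
from h import *
s=ctrl.sense(); print(s['time_s'],s['tool_pos'],s['contact_force'],s['width'])
d=snap('wrist','w2')
cv2.imwrite('pics/c3.png',cv2.resize(d['img'][120:384,100:420,::-1],(800,600),fx=2,fy=2)[60:600])
```

```text
3.45 [ 0.46621748 -0.28938235  0.07530451] [-0.59936984 -0.18016811 -0.17358778] 0.45208550550833626
```

View pics/c3.png

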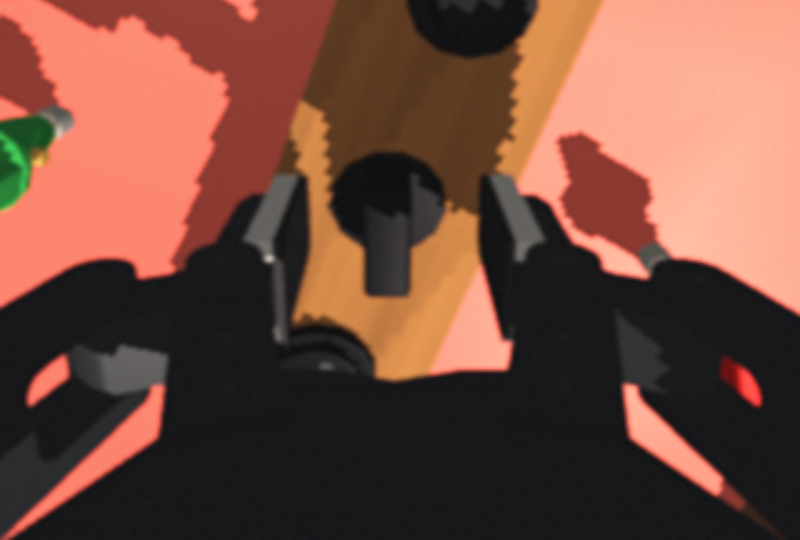

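The bar is vertical in the image at crop (388,250), midway between the pads at about 300 and 485, so it is aligned. Closing now.

Emit:
send_rows --commands "0 0 0 0 0 0 1;0 0 0 0 0 0 1;0 0 0 0 0 0 1;0 0 0 0 0 0 1;0 0 0 0 0 0 1;0 0 0 0 0 0 1" --force 70

```text
time_s: 4.25
tool_pos: [0.4664, -0.2896, 0.076]
eef_rot: [0.521, 0.854, -0.0, 0.001]
contact_force: [-1.0, 1.2, 5.8]
width: 0.099
```

Run:
```python
from h import *
s=ctrl.sense(); print(s['time_s'],s['tool_pos'],s['contact_force'],s['width'])
d=load('w2'); p=px2w(d,255.2,277,.072); 
s0=R.from_quat(s['eef_rot']).as_matrix(); print(p, s0.T@(p-s['tool_pos']))
```

```text
4.25 [ 0.46644434 -0.28957299  0.07595868] [-0.995332    1.21385864  5.79076701] 0.09867586429994676
[ 0.47757019 -0.28359277  0.072     ] [0.00022552 0.01262762 0.00396372]
```

Emit:
send_rows --commands "0 0 1 0 0 0 1;0 0 3 0 0 0 1;0 0 6 0 0 0 1;0 0 10 0 0 0 1;0 0 14 0 0 0 1;0 0 14 0 0 0 1"

```text
time_s: 5.0
tool_pos: [0.4672, -0.2901, 0.2186]
eef_rot: [0.521, 0.854, -0.0, 0.003]
contact_force: [0.2, 0.4, -1.5]
width: 0.1
```

Emit:
send_rows --commands "0.7 5 0 0 0 0 1;1.5 10 0 0 0 -5 1;2.3 15 0 0 0 -11 1;3.1 20 0 0 0 -17 1;3.9 25 0 0 0 -23 1;4.7 30 0 0 0 -23 1;5.3 34 0 0 0 -23 1;5.4 37.4 0 0 0 -23 1;5.4 37.4 0 0 0 -23 1;5.4 37.4 0 0 0 -23 1"

```text
time_s: 6.25
tool_pos: [0.52, 0.0843, 0.215]
eef_rot: [0.68, 0.733, -0.0, -0.0]
contact_force: [-0.0, -0.3, 0.3]
width: 0.095
```

Run:
```python
from h import *
s=ctrl.sense(); print(s['time_s'],s['tool_pos'],s['contact_force'],s['width'],s['joints'].round(2),s['eef_rot'])
d=snap('wrist','w3'); print(w2px(d,[.575,.084,.089]))
cv2.imwrite('pics/c4.png',cv2.resize(d['img'][:,:,::-1],(800,600),interpolation=cv2.INTER_CUBIC))
```

```text
6.25 [0.51997896 0.08432766 0.21500987] [-0.02796515 -0.33474275  0.29442191] 0.09527175779080405 [ 0.01  0.28 -0.13  1.16 -0.   -0.07] [ 6.80273104e-01  7.32958675e-01 -2.63208229e-04 -1.28720897e-04]
[252.41947346 244.48947639]
```

View pics/c4.png

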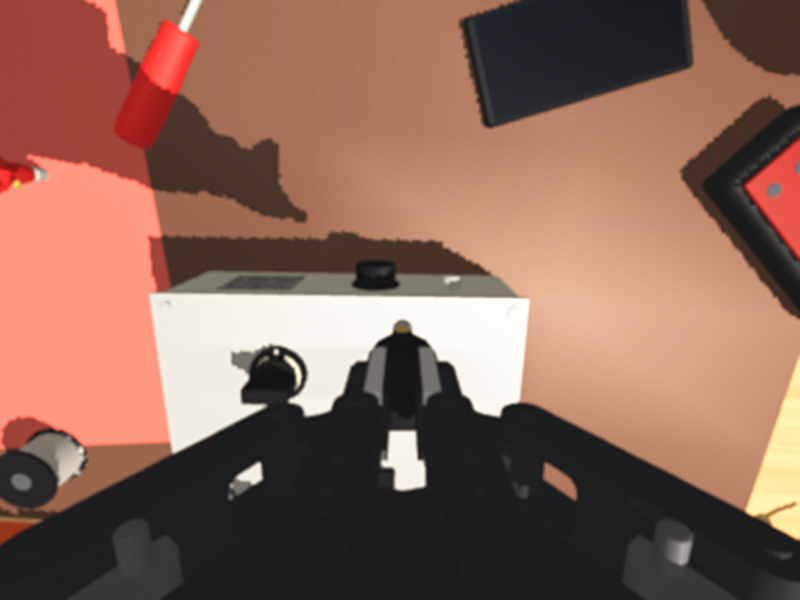

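The wrist image's up direction is −x, so the gripper hides the empty holder. The filled one is at (275,375), and the fuse tip shows at (402,327), hanging straight. I'll go beyond the holder in +x to see it.

Emit:
send_rows --commands "5 0 0 0 0 0 1;10 0 0 0 0 0 1;10 0 0 0 0 0 1;10 0 0 0 0 0 1"

```text
time_s: 6.8
tool_pos: [0.6197, 0.0838, 0.2149]
eef_rot: [0.681, 0.733, -0.0, -0.0]
contact_force: [-0.8, 0.3, -1.1]
width: 0.096
```

Run:
```python
from h import *
s=ctrl.sense(); print(s['time_s'],s['tool_pos'],s['contact_force'],s['joints'].round(2),s['eef_rot'])
d=snap('wrist','w4'); u,v=w2px(d,[.575,.084,.089]); print(u,v)
u,v=int(u),int(v)
a=cv2.resize(d['img'][v-30:v+30,u-40:u+40,::-1],(800,600),interpolation=cv2.INTER_CUBIC)
b=cv2.resize(d['img'][v-30:v+110,u-120:u+67,::-1],(800,600))
cv2.imwrite('pics/c5.png',a); print(u-40,v-30)
```

```text
6.8 [0.6197287  0.08380823 0.21494581] [-0.77785147  0.2933886  -1.08354252] [ 0.    0.45  0.14  1.26 -0.   -0.07] [ 6.80718888e-01  7.32544571e-01 -3.61871659e-04 -3.40832639e-04]
260.5850908470007 144.56448093131138
220 114
```

View pics/c5.png

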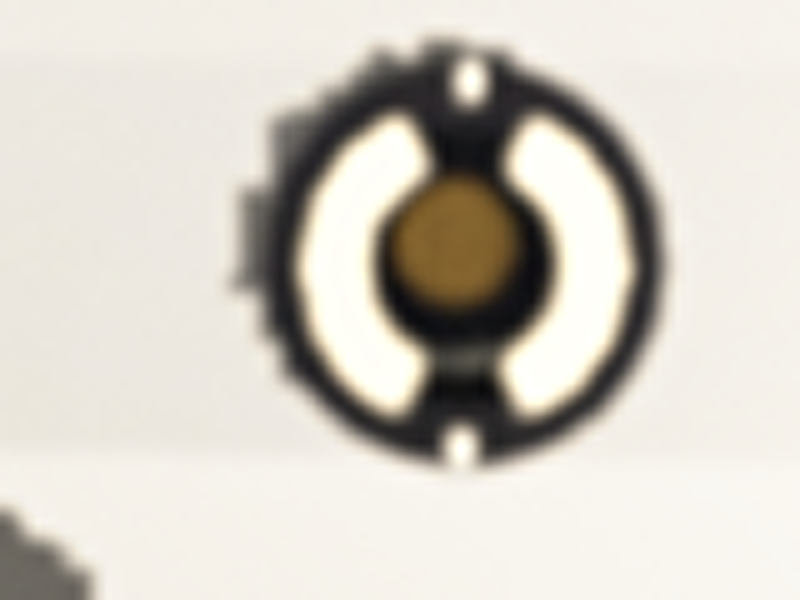

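Empty holder in the crop: bezel centre (466,265), ticks at (469,80) and (460,447). I'll compute its pose and check the hanging fuse tip against its predicted pixel.

Run:
```python
from h import *
d=load('w4'); f=lambda x,y:(220+(x+.5)/10-.5,114+(y+.5)/10-.5)
c=px2w(d,*f(466,265),.089); t=px2w(d,*f(469,80),.089)-px2w(d,*f(460,447),.089)
print(c,np.linalg.norm(t),np.degrees(np.arctan2(-t[1],-t[0])))
s=ctrl.sense();M=R.from_quat(s['eef_rot']).as_matrix(); print('toolx',np.degrees(np.arctan2(M[1,0],M[0,0])))
W=lambda p:s['tool_pos']+M@np.array(p)
# overlay predictions: fuse end circle, collar
im=d['img'][:,:,::-1].copy(); o=(215,180); k=8
a=cv2.resize(im[o[1]:o[1]+75,o[0]:o[0]+90],None,fx=k,fy=k,interpolation=cv2.INTER_CUBIC)
a=np.clip(a.astype(float)*1.6,0,255).astype(np.uint8)
for r,z,col in((.00515,.072,(0,255,0)),(.014,.030,(0,0,255))):
    q=[w2px(d,W([r*np.cos(th),r*np.sin(th),z])) for th in np.linspace(0,6.28,40)]
    cv2.polylines(a,[np.array([((x-o[0]+.5)*k,(y-o[1]+.5)*k) for x,y in q]).astype(int)],1,col,1)
cv2.imwrite('pics/c6.png',a)
```

```text
[0.57060435 0.08870739 0.089     ] 0.03269641702794378 3.268127581621931
toolx 94.21453086891901
```

View pics/c6.png

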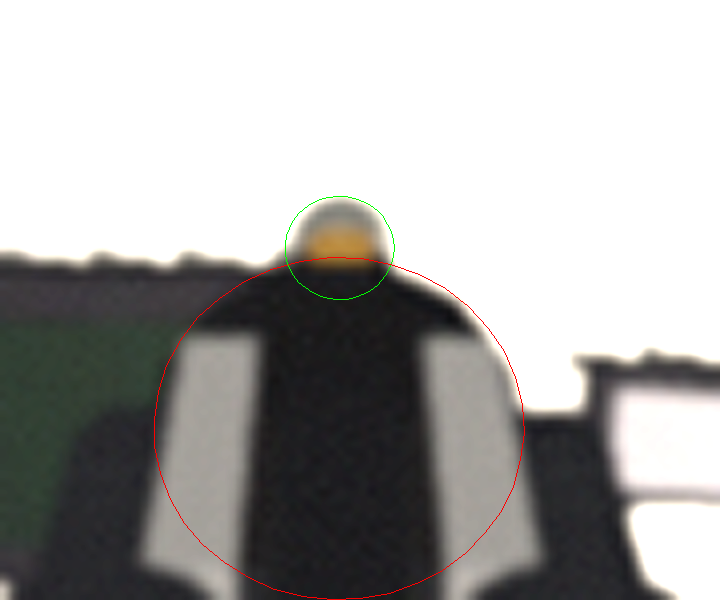

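Holder mouth is at (0.5706, 0.0887) with its slots at 3.3°. The fuse tip and collar match the overlay to within about 0.5 mm. Moving above the mouth.

Emit:
send_rows --commands "-3 0.3 0 0 0 -0.5 1;-5 0.5 0 0 0 -1 1;-5 0.5 -2 0 0 -1 1;-5 0.5 -4 0 0 -1 1;-5 0.5 -4 0 0 -1 1;-5 0.5 -4 0 0 -1 1"

```text
time_s: 7.6
tool_pos: [0.5701, 0.0895, 0.1763]
eef_rot: [0.687, 0.727, 0.0, 0.0]
contact_force: [0.2, 0.4, -0.8]
width: 0.097
```

Run:
```python
from h import *
s=ctrl.sense(); M=R.from_quat(s['eef_rot']).as_matrix(); print(s['time_s'],s['tool_pos'],s['contact_force'],np.degrees(np.arctan2(M[1,0],M[0,0])))
```

```text
7.6 [0.57006689 0.08951984 0.17631893] [ 0.24027732  0.43062105 -0.83319157] 93.25081704618732
```

Emit:
send_rows --commands "0 -0.08 -1 0 0 0 1;0 -0.08 -2 0 0 0 1;0 -0.08 -2.5 0 0 0 1;0 -0.08 -3 0 0 0 1;0 -0.08 -3.4 0 0 0 1;0 -0.08 -3.7 0 0 0 1;0 -0.08 -4 0 0 0 1;0 -0.08 -4 0 0 0 1"

```text
time_s: 8.6
tool_pos: [0.5703, 0.0888, 0.1352]
eef_rot: [0.687, 0.727, -0.0, 0.0]
contact_force: [0.8, -0.7, -0.6]
width: 0.1
```

Run:
```python
from h import *
s=ctrl.sense(); M=R.from_quat(s['eef_rot']).as_matrix(); print(s['time_s'],s['tool_pos'],s['contact_force'],s['torque'],np.degrees(np.arctan2(M[1,0],M[0,0])))
```

```text
8.6 [0.57026574 0.08880494 0.13518489] [ 0.76807662 -0.72825126 -0.64170719] [-0.08551358 -0.11579596 -0.00607905] 93.25826633721918
```

The fuse is in the bore with no side load. Lowering the pins into the slots.

Emit:
send_rows --commands "0 0 -0.2 0 0 0 1;0 0 -0.4 0 0 0 1;0 0 -0.6 0 0 0 1;0 0 -0.8 0 0 0 1;0 0 -1 0 0 0 1;0 0 -1 0 0 0 1"

```text
time_s: 9.35
tool_pos: [0.5703, 0.0888, 0.1254]
eef_rot: [0.687, 0.727, 0.0, 0.0]
contact_force: [0.0, -0.6, 3.6]
width: 0.098
```

The spring was met at the expected height and the pins are in the slots. Pressing home.

Emit:
send_rows --commands "0 0 -0.15 0 0 0 1;0 0 -0.3 0 0 0 1;0 0 -0.45 0 0 0 1;0 0 -0.55 0 0 0 1;0 0 -0.65 0 0 0 1;0 0 -0.65 0 0 0 1" --force 90

```text
time_s: 10.1
tool_pos: [0.5704, 0.0888, 0.1192]
eef_rot: [0.687, 0.727, 0.0, 0.0]
contact_force: [-0.1, -1.4, 8.0]
width: 0.091
```

Run:
```python
from h import *
s=ctrl.sense(); print(s['time_s'],s['tool_pos'],s['contact_force'],s['torque'])
```

```text
10.1 [0.57040722 0.08884225 0.11922669] [-0.13334961 -1.35614464  7.96626731] [-0.14812856  0.1182799  -0.01079024]
```

Emit:
send_rows --commands "0 0 -0.05 0 0 0 1;0 0 -0.1 0 0 0 1;0 0 -0.15 0 0 0 1;0 0 -0.15 0 0 0 1"

```text
time_s: 10.6
tool_pos: [0.5704, 0.0889, 0.119]
eef_rot: [0.687, 0.727, 0.001, 0.001]
contact_force: [-6.8, -1.1, 26.5]
width: 0.089
```

Force jumped to 26 N at TCP z 0.119, the predicted seat height, so the collar is on the bezel. Easing slightly and turning clockwise.

Emit:
send_rows --commands "0 0 0.05 0 0 -4 1;0 0 0.05 0 0 -9 1;0 0 0.05 0 0 -15 1;0 0 0.05 0 0 -21 1;0 0 0.05 0 0 -27 1;0 0 0.05 0 0 -30 1"

```text
time_s: 11.35
tool_pos: [0.5711, 0.089, 0.119]
eef_rot: [0.852, 0.523, 0.001, 0.001]
contact_force: [0.2, 0.2, 15.8]
width: 0.091
```

```bash
cat > s.py <<'E'
from h import *
s=ctrl.sense(); M=R.from_quat(s['eef_rot']).as_matrix(); print(s['time_s'],s['tool_pos'],s['contact_force'].round(1),s['torque'].round(3),np.degrees(np.arctan2(M[1,0],M[0,0])),s['width'],s['joints'].round(2))
E
python3 s.py
```

```text
11.35 [0.57110018 0.08901217 0.1190149 ] [ 0.2  0.2 15.8] [0.027 0.057 0.085] 63.12825792466117 0.0911071217072534 [ 0.01  0.42 -0.18  0.96  0.    0.48]
```

Turned 30° with almost no torque. Carrying on.

Emit:
send_rows --commands "0 0 0 0 0 -8 1;0 0 0 0 0 -16 1;0 0 0 0 0 -24 1;0 0 0 0 0 -32 1;0 0 0 0 0 -40 1;0 0 0 0 0 -47 1;0 0 0 0 0 -54 1;0 0 0 0 0 -54 1"

```text
time_s: 12.35
tool_pos: [0.5712, 0.0889, 0.1191]
eef_rot: [0.997, 0.08, 0.001, -0.0]
contact_force: [0.6, -0.8, 16.3]
width: 0.086
```

```bash
python3 s.py
```

```text
12.35 [0.57120345 0.08893465 0.11905584] [ 0.6 -0.8 16.3] [-0.022 -0.129 -0.031] 9.15655691443984 0.0855265434663379 [ 0.01  0.42 -0.18  0.96  0.    1.42]
```

Emit:
send_rows --commands "0 0 0 0 0 -3 1;0 0 0 0 0 -6 1;0 0 -0.03 0 0 -8 1;0 0 -0.03 0 0 -10 1;0 0 -0.03 0 0 -10 1"

```text
time_s: 12.98
tool_pos: [0.5721, 0.0888, 0.1191]
eef_rot: [1.0, -0.007, 0.002, 0.0]
contact_force: [4.5, -1.3, 15.4]
width: 0.087
```

```bash
python3 s.py
```

```text
12.975 [0.57213894 0.08875652 0.11906559] [ 4.5 -1.3 15.4] [-0.32  -0.978  0.244] -0.7615460696369515 0.08699597917041664 [ 0.01  0.42 -0.18  0.96 -0.    1.6 ]
```

Torque is rising at about 94° of turn. One more small push confirms the stop and adds down force.

Emit:
send_rows --commands "0 0 -0.03 0 0 -2 1;0 0 -0.06 0 0 -3 1;0 0 -0.06 0 0 -3 1;0 0 -0.06 0 0 -3 1" --force 100

```text
time_s: 13.48
tool_pos: [0.5723, 0.0888, 0.119]
eef_rot: [0.999, -0.032, 0.003, 0.0]
contact_force: [3.8, -1.4, 22.3]
width: 0.091
```

```bash
python3 s.py
python3 - <<'E'
from h import *
d=snap('side','s9'); e=snap('scene','n9'); w=snap('wrist','w9')
f=lambda i,u,v,a,b:cv2.resize(i[v:v+b,u:u+a,::-1],(400,300),interpolation=cv2.INTER_CUBIC)
cv2.imwrite('pics/c9.png',np.vstack([np.hstack([f(d['img'],235,125,80,60),f(e['img'],250,180,80,60)]),np.hstack([f(w['img'],150,150,224,168),f(d['img'],150,120,240,180)])]))
E
```

```text
13.475 [0.57227078 0.0887606  0.11901635] [ 3.8 -1.4 22.3] [-0.403 -0.55   0.534] -3.7095147470519048 0.09054704354409193 [ 0.01  0.42 -0.18  0.96 -0.    1.65]
```

View pics/c9.png

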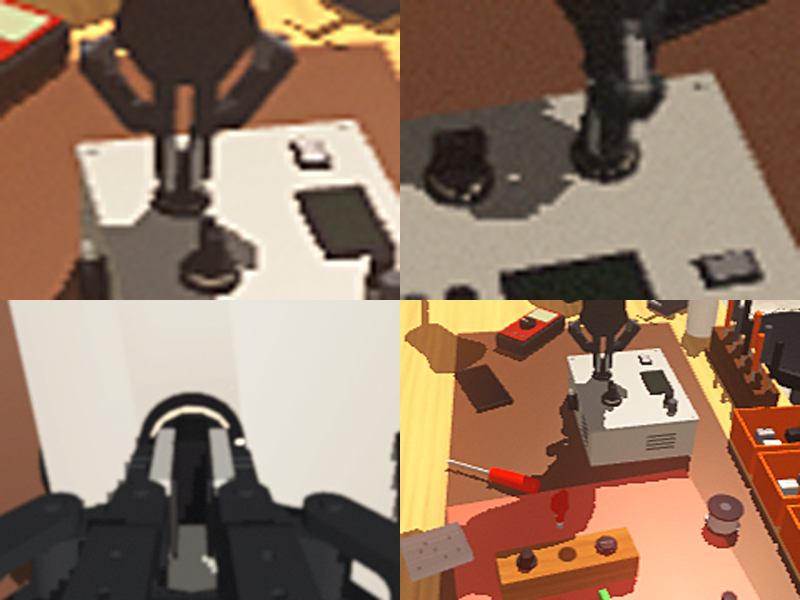

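The final views show the carrier seated upright in the formerly empty holder, with the collar down on the bezel and its bar across the slots; the white tick is visible at wrist crop (240,441). The neighbouring carrier, the block's other fittings and the bystanders haven't moved. Twist torque rose from 0.24 to 0.53 N m over 3°, which is the firm stop, and the down force is 22 N against the 9.6 N spring. Handing in.

```bash
python3 -c "
from bench import ctrl
print(ctrl.hand_in())"; python3 s.py
```

```text
the job is handed in; nothing more can be done
None
the job is handed in; nothing more can be done
```

The straight-bar fuse carrier is now in the empty fuse holder, pressed fully home and turned clockwise to its stop. I handed the job in at about 13.6 s with the arm still gripping it and bearing down.

- **Seating:** the upward force jumped to 26 N with the tool at z = 0.119 m, the height I had predicted for the collar on the bezel. At the end the tool was still at that height and pushing down with 22 N, against the roughly 9.6 N spring.
- **Turn:** the tool turned about 97°, past the 92° stop. The torque rose from 0.24 to 0.53 N m over the last 3°, so I take the extra 5° or so to be give or slip in the grip. I did not measure the carrier's own angle.
- **Surroundings:** in the final pictures nothing else on the bench appears to have moved, and the filled holder looks unchanged.
- **Not checked:** nothing could be read after the hand-in, so the final second of holding is unconfirmed. No check failed.

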